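# Shut the bottle drawers of the tester display

### The job

Three small drawers stand open on the shop counter. With the fingertips, gently push the two drawers that hold slim bottles fully shut, flush with their cases, without slamming them or toppling the bottles; leave the drawer with the round tin open just as it is. Do not pick up anything, leave the other goods where they stand, and finish clear of everything.

Things in the scene. Friction and masses are not known exactly. Their poses are not given: they have to be found in the camera images.
- case_a: fixed darker wooden case of drawer a, 180 mm deep (x), 130 mm wide, 115 mm high, open in front; origin: centre of its underside on the table, x pointing from its open front to its back.
- case_b: fixed darker wooden case of drawer b, 180 mm deep (x), 130 mm wide, 115 mm high, open in front; origin: centre of its underside on the table, x pointing from its open front to its back.
- case_c: fixed darker wooden case of drawer c, 180 mm deep (x), 130 mm wide, 115 mm high, open in front; origin: centre of its underside on the table, x pointing from its open front to its back.
- front_a (a point): Drawer a, holding two slim bottles: pale wooden front panel 106 mm wide, 12 mm thick, from 12 to 80 mm above the table (to 102 mm at both sides of a 42 mm wide finger notch). Point: centre of the panel's outer face, 50 mm above the table; x points into the case (the way it shuts), z up. When shut, the panel is flush with the case's front edges.
- drawer_a (a joint): how far drawer a is open, in m: 0 fully shut (hard stop, flush with the case), up to 0.115. Runs on light slides, about 1 to 3 N to push, no spring; it stays where it is left.
- front_b (a point): Drawer b, holding two slim bottles: pale wooden front panel 106 mm wide, 12 mm thick, from 12 to 80 mm above the table (to 102 mm at both sides of a 42 mm wide finger notch). Point: centre of the panel's outer face, 50 mm above the table; x points into the case (the way it shuts), z up. When shut, the panel is flush with the case's front edges.
- drawer_b (a joint): how far drawer b is open, in m: 0 fully shut (hard stop, flush with the case), up to 0.115. Runs on light slides, about 1 to 3 N to push, no spring; it stays where it is left.
- front_c (a point): Drawer c, holding the squat round tin: pale wooden front panel 106 mm wide, 12 mm thick, from 12 to 80 mm above the table (to 102 mm at both sides of a 42 mm wide finger notch). Point: centre of the panel's outer face, 50 mm above the table; x points into the case (the way it shuts), z up. This drawer is to be left open.
- drawer_c (a joint): how far drawer c is open, in m: 0 fully shut (hard stop, flush with the case), up to 0.115. Runs on light slides, about 1 to 3 N to push, no spring; it stays where it is left.
- bottle_a1_mid (a point): loose slim amber bottle, 28 mm across and 70 mm tall, standing in drawer a between its front and the case, on a floor 18 mm above the table; point at its centre, half-way up, z along its axis.
- bottle_a2_mid (a point): loose slim amber bottle, 28 mm across and 70 mm tall, standing in drawer a between its front and the case, on a floor 18 mm above the table; point at its centre, half-way up, z along its axis.
- bottle_b1_mid (a point): loose slim amber bottle, 28 mm across and 70 mm tall, standing in drawer b between its front and the case, on a floor 18 mm above the table; point at its centre, half-way up, z along its axis.
- bottle_b2_mid (a point): loose slim amber bottle, 28 mm across and 70 mm tall, standing in drawer b between its front and the case, on a floor 18 mm above the table; point at its centre, half-way up, z along its axis.
- tin_mid (a point): loose squat round metal tin, 64 mm across and 32 mm tall, lying flat in drawer c; point at its centre.
- jar_left_mid (a point): white ceramic jar with wooden cap, 40 mm across, 55 mm tall, standing before the gap between the left and the middle case; loose, not part of the job; point at its centre, half-way up.
- jar_right_mid (a point): white ceramic jar with wooden cap, 40 mm across, 55 mm tall, standing before the gap between the middle and the right case; loose, not part of the job; point at its centre, half-way up.
- cup_mid (a point): terracotta cup, 76 mm across, 80 mm tall, on the left of the table; loose, not part of the job; point at its centre, half-way up.
- lotion_mid (a point): pale plastic lotion bottle, 48 mm across, 140 mm tall, on the right of the table; loose, not part of the job; point at its centre, half-way up.
- soap_box_mid (a point): flat cardboard soap box, 60 x 90 x 35 mm, on the right of the table; loose, not part of the job; point at its centre, half-way up.
- spoon: wooden spoon 170 mm long lying on the left of the table; loose, not part of the job; origin under its middle.
Not all that is in view belongs to the job. What is shaped like the case_b but green or turquoise is not meant.

How it is judged (in metres and radians):
At the end, for the whole second after the job is handed in: Both bottle drawers are shut to within 5 mm and at rest, with their bottles standing upright in them (within 0.3 rad); the tin's drawer is within 10 mm of where it was and the tin within 20 mm; the other goods are within 30 mm of where they stood (value of joint each of drawer_a, drawer_b below 0.005 m and distance of front_c from where it was at the start of the episode below 0.01 m and distance of tin_mid from where it was at the start of the episode below 0.02 m and velocity of joint drawer_a between -0.01 and 0.01 m/s and velocity of joint drawer_b between -0.01 and 0.01 m/s and angle between each of bottle_a1_mid, bottle_a2_mid, bottle_b1_mid, bottle_b2_mid's own z axis and vertical below 0.3 rad and x of bottle_a1_mid in the frame of front_a between 0.02 and 0.155 m and x of bottle_a2_mid in the frame of front_a between 0.02 and 0.155 m and x of bottle_b1_mid in the frame of front_b between 0.02 and 0.155 m and x of bottle_b2_mid in the frame of front_b between 0.02 and 0.155 m and distance of each of jar_left_mid, jar_right_mid, cup_mid, lotion_mid, soap_box_mid, spoon from where it was at the start of the episode below 0.03 m); the robot touches nothing.
It fails at once if a bottle in the drawers topples (tilts beyond 0.5 rad) (angle between any of bottle_a1_mid, bottle_a2_mid, bottle_b1_mid, bottle_b2_mid's own z axis and vertical above 0.5 rad).
It fails at once if a bottle, the tin or one of the other goods is lifted by 15 mm or more (height (world z) of any of bottle_a1_mid, bottle_a2_mid, bottle_b1_mid, bottle_b2_mid above 0.068 m or height (world z) of tin_mid above 0.049 m or height (world z) of any of jar_left_mid, jar_right_mid above 0.0425 m or height (world z) of cup_mid above 0.055 m or height (world z) of lotion_mid above 0.085 m or height (world z) of soap_box_mid above 0.0325 m or height (world z) of spoon above 0.015 m).
It fails at once if a bottle drawer is slammed (shutting faster than 0.4 m/s) (velocity of joint any of drawer_a, drawer_b below -0.4 m/s).
It fails at once if the tin's drawer is moved by more than 10 mm (distance of front_c from where it was at the start of the episode above 0.01 m).
It fails at once if one of the other goods is moved by more than 30 mm (distance of any of jar_left_mid, jar_right_mid, cup_mid, lotion_mid, soap_box_mid, spoon from where it was at the start of the episode above 0.03 m).
It also fails if it takes over 48 s, if anything falls off the work surface, if the arm or the gripper's body presses on something with over 40 N, if the wrist force passes 120 N, or if a joint passes its speed limit or range.

### The arm

A 6-joint arm with a two-finger parallel gripper is mounted at the origin on the work surface. World frame = base frame: x ahead of the robot, y to its left, z up, the work surface at z = 0. Lengths are in mm, angles in degrees, forces in N, time in s.
With the tool pointing down it reaches from about 300 to 850 mm from the base axis. Payload 4.2 kg.
Tool frame: the origin (TCP) lies on the centre line of the jaws, within the pads' length; the fingertips stand 14 mm ahead of it and the grasp point (between the pads) lies 5 mm behind it; z points along the fingers, y is the line along which they close (so a half turn about z gives the same grasp; the last joint's range is limited). The gripper opens to 91 mm and grips with 3 to 60 N. Pads are 32 mm wide; open, the fingers measure 118 mm over their backs; the gripper's body (76 mm by 178 mm) begins 60 mm behind the grasp point.
Start: joints at [63.885, 18.312, 89.639, -0, 72.044, -1.146], TCP at [242.732, 521.271, 227.976] pointing down, gripper open.
Joint ranges: [-177.97, 177.97], [-48.28, 115.42], [12.27, 149.76], [-77.06, 257.06], [2.81, 150.46], [-146.56, 146.56]. Speed limits (degrees/s): [147.25, 147.25, 180, 180, 180, 180].

### API

Orientations are given as [roll, pitch, yaw] about the fixed x, y, z axes, in that order (R = Rz(yaw) Ry(pitch) Rx(roll)).
In Python, from workcell import env gives the robot as it stands.
- The arm moves only by the tool arm_command, never from a script. Its argument "motion" is a list of rows, each an object with "offset": the shift along the tool's x, y, z in m, a list of three; "spin": the turn about the tool's z in rad. In form: [{"offset": [tx, ty, tz], "spin": spin}, ...]. A call has 1 to 5 rows; each row shifts and turns the commanded pose from where the row before left it, along the tool's axes as they then stand; what a row does not reach is not made up. A row lasts 1/8 s, in which the tool goes at most 62.5 mm and 10.7 degrees, less where a joint would pass 70% of its speed; a pose out of reach is approached as far as the arm can. A call with a gripper value outside its range is refused whole. "jaw" is the finger opening in m, from 0 to 0.0912, set as the call begins (left out, the last holds). The fingers move at their own pace and stop on an object; "newtons" is the grip in N (left out, the last holds). Time passes only in rows, so rows that do not move let the fingers close. It gives the time, the measured TCP pose, the force, the opening and the grip force at its end, in the units of the state.
- env.state(): the state, without advancing time (a new reading comes with each control period).
- env.grab_frame(name): name is "side" or "top"; returns (picture, depth): 384x512x3 uint8, blue, green, red; 384x512 float32, mm along the optical axis (not along the pixel's ray), 0 where there is no reading.
- env.camera_model(name): a dict with "fx", "fy", "cx", "cy" (pixels), "eye" and "rotation" of the camera in the world. Camera axes: x right, y down, z forward; pixel columns grow to the right and rows downward; lengths in mm; the calibration is good to about 2 mm. A picture is of the moment at which its call begins. camera_model takes no time and is no camera call.
- env.job_done(): hands the job in; it is judged then, once.
Trained networks look in the newest picture that a camera, given by its name, has taken for a name from the list of things; names that differ only in an ending like _2 or _b are one class to them, and where a whole thing is asked for, a point or a joint stands for the part that bears it (a point fixed in the world has none). Each returns a list of dicts, best first, with "score" (0 to 1); they miss things now and then, are a little off and sometimes report something else, mostly with a low value. They report only what shows in the picture. A call takes as long as a camera call. They do not tell look-alikes from the thing itself.
- env.boxes_of(camera, target): "bbox" ([left, top, right, bottom] in pixels, round what is visible of it).
- env.pinpoint(camera, target): "location" ([column, row] in pixels: a listed point, or the origin of a listed thing).
The state is a dict: "time_s": time; "qpos": joint angles; "qvel": joint speeds; "effort": joint torques, N m; "ee_pos": TCP position; "ee_rot": TCP orientation; "force": force on the tool from outside, world axes, zero at the start; "torque": the same for the moment, N m; "gripper_width": finger opening in mm; "gripper_force": force on a finger pad.
Only numpy, scipy, OpenCV 4.12 (cv2) and the standard library are available. Lean on these libraries where they do the work, as an engineer would, in place of code of your own. Each camera call takes 0.05 s, during which the arm holds its last target. There are 200 camera calls.

## Working session

There is one attempt and no reset: what is moved stays moved. The work goes in short steps, Python scripts to look and compute and a tool call to move; the robot and the scene stay as the last step left them, time stands still between calls to the robot, and variables do not carry over. Pictures are saved under pics/ and viewed, at most 10 in all, crops included, and the job is handed in when it is done.

Besides the shell and the picture viewer there is one more tool, called after "Call:" in YAML: its name, and indented under it one key for each argument. arm_command: Moves the arm, as the interface text tells. Its arguments: {"type":"object","properties":{"motion":{"type":"array"},"jaw":{"type":"number"},"newtons":{"type":"number"}},"required":["motion"]}

```bash
mkdir -p pics; cat > h.py <<'E'
import numpy as np, cv2
from workcell import env
def world(name,depth,u,v,d=None):
    m=env.camera_model(name); 
    if d is None:
        p=depth[int(v)-2:int(v)+3,int(u)-2:int(u)+3]; d=np.median(p[p>0])
    c=np.array([(u-m["cx"])/m["fx"]*d,(v-m["cy"])/m["fy"]*d,d])
    return np.array(m["eye"])+np.array(m["rotation"])@c
E
python3 - <<'E'
from h import *
im,d=env.grab_frame("top"); im2,d2=env.grab_frame("side")
cv2.imwrite("pics/top.png",im); cv2.imwrite("pics/side.png",im2)
np.save("d.npy",d)
for n in ["front_a","case_a","tin_mid","bottle_a1_mid","jar_left_mid","cup_mid"]:
  for c,dd in (("top",d),("side",d2)):
    for r in env.pinpoint(c,n):
        u,v=r["location"]; print(n,c,round(r["score"],2),np.round([u,v]),np.round(world(c,dd,u,v)))
print({k:np.round(v,2) for k,v in env.state().items()})
E
```

```text
front_a top 0.93 [199. 189.] [-90470. -90719. -89335.]
front_a top 0.88 [264. 172.] [-123684. -123934. -122549.]
front_a top 0.67 [342. 190.] [-168906. -169155. -167770.]
front_a side 0.87 [296. 241.] [-48243. -49129. -47339.]
front_a side 0.83 [272. 196.] [-43083. -43969. -42179.]
front_a side 0.61 [234. 168.] [-27626. -28512. -26722.]
case_a top 0.89 [340. 258.] [-154082. -154331. -152947.]
case_a top 0.63 [197. 141.] [-87280. -87529. -86144.]
case_a top 0.6 [424. 271.] [-194748. -194998. -193613.]
case_a top 0.59 [332. 138.] [-155951. -156201. -154816.]
case_a top 0.58 [270. 131.] [-124741. -124990. -123605.]
case_a side 0.97 [236. 280.] [-19463. -20349. -18559.]
case_a side 0.93 [309. 194.] [-60131. -61017. -59227.]
case_a side 0.81 [265. 165.] [-43530. -44416. -42626.]
case_a side 0.58 [273. 366.] [-27003. -27889. -26099.]
case_a side 0.56 [335. 231.] [-62125. -63012. -61221.]
tin_mid top 0.56 [266. 159.] [-127407. -127656. -126272.]
tin_mid top 0.41 [332. 139.] [-156054. -156303. -154919.]
tin_mid side 0.7 [282. 195.] [-48515. -49401. -47610.]
tin_mid side 0.63 [189. 152.] [-50
[... 215 characters left out ...]
id side 0.51 [226. 196.] [-22061. -22947. -21157.]
jar_left_mid side 0.3 [266. 164.] [-44005. -44892. -43101.]
cup_mid top 0.69 [124. 175.] [-53919. -54168. -52784.]
cup_mid side 0.58 [223. 134.] [-25018. -25904. -24114.]
{'time_s': np.float64(0.7), 'qpos': array([63.88, 18.31, 89.64,  0.  , 72.04, -1.14]), 'qvel': array([ 0.01, -0.06,  0.05,  0.03,  0.03, -0.03]), 'effort': array([ 0.000e+00, -4.122e+01, -2.322e+01,  7.000e-02,  4.000e-02,
       -0.000e+00]), 'ee_pos': array([242.73, 521.27, 228.01]), 'ee_rot': array([179.99,   0.  , 155.03]), 'force': array([ 0.14,  0.44, -0.77]), 'torque': array([-0.02,  0.  , -0.01]), 'gripper_force': np.float64(0.0), 'gripper_width': np.float64(90.92)}
```

View pics/top.png

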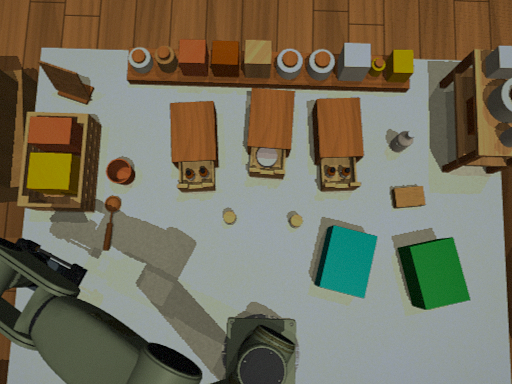

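View pics/side.png

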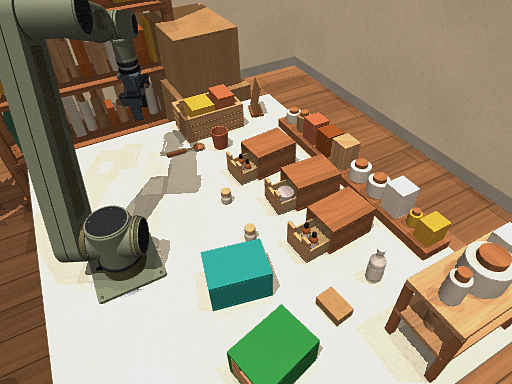

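The top view shows the left drawer (front about 198,189) and right drawer (341,189) with two amber bottles each. The middle drawer (267,177) holds the tin. The jars are at (229,216) and (296,221), and the cup, spoon, lotion and soap box are off to the sides. The side view agrees. My world function gives nonsense, so I'll check the camera rotation format.

```bash
python3 - <<'E'
from workcell import env
for c in("top","side"):print(env.camera_model(c))
E
```

```text
{'fx': 454.30222826252594, 'fy': 454.30222826252594, 'cx': 257.0009707215275, 'cy': 192.29952823731367, 'eye': array([ 279.99853338,   30.77969423, 1415.16635098]), 'rotation': array([-171.75827709,   -0.443855  ,  -88.33277627])}
{'fx': 366.09545424484276, 'fy': 366.09545424484276, 'cx': 259.420451743427, 'cy': 190.56953261265068, 'eye': array([  61.98988333, -824.44767454,  966.02364189]), 'rotation': array([-133.0144653 ,    1.3037019 ,  -28.55815721])}
```

```bash
sed -i 's/^from workcell.*/&\nfrom scipy.spatial.transform import Rotation as R/; s/np.array(m\["rotation"\])@c/R.from_euler("xyz",m["rotation"],degrees=True).as_matrix()@c/' h.py
python3 - <<'E'
from h import *
im,d=env.grab_frame("top")
m=env.camera_model("top"); v,u=np.mgrid[:384,:512]
P=np.stack([(u-m["cx"])/m["fx"]*d,(v-m["cy"])/m["fy"]*d,d],-1)@R.from_euler("xyz",m["rotation"],degrees=True).as_matrix().T+m["eye"]
print("table",P[300,300],P[230,260])
hsv=cv2.cvtColor(im,cv2.COLOR_BGR2HSV)
for nm,(c0,c1) in dict(L=(165,220),M=(243,298),Rr=(308,368)).items():
    roi=np.zeros(d.shape,bool); roi[85:200,c0:c1]=1
    k=roi&(abs(P[...,2]-115)<7)&(d>0)
    (cx,cy),(w,h),a=r=cv2.minAreaRect(P[k][:,:2].astype(np.float32)); print(nm,"case",np.round([cx,cy,w,h,a],1),np.round(cv2.boxPoints(r)).tolist())
    f=roi&(P[...,2]>70)&(P[...,2]<108)&(d>0)&(v>170 if nm!="M" else v>163)
    Q=P[f]; print(" front n",len(Q),"minx",np.percentile(Q[:,0],[2,10,50]).round(),"y",Q[:,1].min().round(),Q[:,1].max().round(), "zmax",Q[:,2].max().round())
for n in ["front_a","bottle_a1_mid","jar_left_mid","cup_mid","spoon","lotion_mid","soap_box_mid"]:
    for r in env.pinpoint("top",n):
        a,b=r["location"]; print(n,round(r["score"],2),np.round([a,b]),np.round(world("top",d,a,b)))
E
```

```text
table [ 157.9716251  -114.67278347    0.72066127] [367.15852999  12.99390772  -1.56992876]
L case [612.8 218.3 249.2 130.7   4.5] [[483.0, 274.0], [494.0, 143.0], [742.0, 163.0], [732.0, 293.0]]
 front n 223 minx [477. 479. 487.] y 154.0 262.0 zmax 107.0
M case [657.6  -8.  129.9 252.9  87.5] [[529.0, -67.0], [781.0, -78.0], [787.0, 51.0], [534.0, 62.0]]
 front n 191 minx [528. 529. 534.] y -54.0 49.0 zmax 108.0
Rr case [ 671.7 -213.8  181.7  131.2    3.7] [[577.0, -154.0], [585.0, -285.0], [767.0, -273.0], [758.0, -142.0]]
 front n 211 minx [493. 495. 501.] y -279.0 -172.0 zmax 107.0
front_a 0.91 [266. 176.] [529.   0.  54.]
front_a 0.87 [196. 192.] [479. 214.  20.]
front_a 0.76 [339. 190.] [ 495. -229.   28.]
bottle_a1_mid 0.63 [188. 176.] [519. 234.  73.]
jar_left_mid 0.72 [228. 217.] [400. 112.  55.]
cup_mid 0.83 [122. 172.] [535. 451.   4.]
cup_mid 0.72 [110. 221.] [382. 479.   1.]
cup_mid 0.56 [267. 155.] [596.  -1.  49.]
spoon 0.78 [110. 221.] [380. 480.   2.]
lotion_mid 0.85 [405. 139.] [ 644. -409.  106.]
soap_box_mid 0.79 [410. 196.] [ 482. -443.   35.]
soap_box_mid 0.71 [331. 170.] [ 547. -194.   80.]
```

```bash
python3 - <<'E'
from h import *
d=np.load("d.npy")
m=env.camera_model("top"); v,u=np.mgrid[:384,:512]
P=np.stack([(u-m["cx"])/m["fx"]*d,(v-m["cy"])/m["fy"]*d,d],-1)@R.from_euler("xyz",m["rotation"],degrees=True).as_matrix().T+m["eye"]
for nm,(c0,c1,r1,fr) in dict(L=(165,220,165,172),Rr=(308,368,161,172)).items():
    k=np.zeros(d.shape,np.uint8); k[92:r1,c0:c1]=1
    k&=(abs(P[...,2]-115)<6)&(d>0); k=cv2.morphologyEx(k,cv2.MORPH_OPEN,np.ones((9,9)))>0
    r=cv2.minAreaRect(P[k][:,:2].astype(np.float32)); B=cv2.boxPoints(r); B=B[np.argsort(B[:,0])]
    f=B[:2].mean(0); b=B[2:].mean(0); ax=(b-f)/np.linalg.norm(b-f); yaw=np.degrees(np.arctan2(ax[1],ax[0]))
    print(nm,r[1],"front mid",f,"len",np.linalg.norm(b-f),"yaw",yaw,"z",np.median(P[k][:,2]))
    q=np.zeros(d.shape,bool); q[fr:205,c0:c1]=1; q&=(P[...,2]>80)&(P[...,2]<110)&(d>0)
    s=(P[q][:,:2]-f)@ax; t=(P[q][:,:2]-f)@[-ax[1],ax[0]]
    o=-np.percentile(s,3); print(" open",o,"lateral",t.min(),t.max())
    S=f-ax*16; O=f-ax*(o+16+30)
    print(" TCP shut",S,"TCP 30mm before panel",O)
print(env.state()["time_s"])
E
```

```text
L (160.853759765625, 117.83854675292969) front mid [563.3016  200.15453] len 160.8538 yaw 19.702734 z 114.79570549580899
 open 86.66506895889239 lateral -18.45388614210752 84.7143167716038
 TCP shut [548.2383  194.76028] TCP 30mm before panel [438.40346041 155.42779754]
Rr (148.12730407714844, 129.15074157714844) front mid [ 613.2676  -216.40366] len 148.12732 yaw 3.056336 z 114.98310723467011
 open 118.37845607862018 lateral -55.76907435386711 50.36086748728795
 TCP shut [ 597.29034 -217.25674] TCP 30mm before panel [ 449.12293482 -225.16795858]
1.1
```

Call:
arm_command:
  motion:
    - {"offset": [0,0,0],"spin": -0.172}
    - {"offset": [0,0,0],"spin": -0.172}
    - {"offset": [0,0,0],"spin": -0.171}
    - {"offset": [-0.02,-0.042,0],"spin": 0}
    - {"offset": [-0.02,-0.042,0],"spin": 0}
  jaw: 0
  newtons: 10

```text
time_s: 1.72
ee_pos: [289.6, 440.0, 227.8]
ee_rot: [-180.0, 0.0, -175.4]
force: [0.9, -0.0, 0.6]
gripper_width: 44.6
gripper_force: 0.0
```

Call:
arm_command:
  motion:
    - {"offset": [-0.023,-0.05,0],"spin": 0}
    - {"offset": [-0.023,-0.05,0.01],"spin": 0}
    - {"offset": [-0.023,-0.05,0.01],"spin": 0}
    - {"offset": [-0.023,-0.05,0.01],"spin": 0}
    - {"offset": [-0.023,-0.046,0.01],"spin": 0}

```text
time_s: 2.35
ee_pos: [424.1, 202.9, 188.0]
ee_rot: [180.0, 0.1, -175.5]
force: [1.0, 0.1, 0.0]
gripper_width: 0.3
gripper_force: 0.0
```

Call:
arm_command:
  motion:
    - {"offset": [0,0,0.03],"spin": 0}
    - {"offset": [0,0,0.03],"spin": 0}
    - {"offset": [0,0,0.03],"spin": 0}
    - {"offset": [0,0,0.026],"spin": 0}
    - {"offset": [0,0,0.01],"spin": 0}

```text
time_s: 2.98
ee_pos: [422.7, 204.3, 60.8]
ee_rot: [-180.0, -0.1, -175.5]
force: [-0.4, 0.2, 0.7]
gripper_width: 0.6
gripper_force: 0.0
```

Call:
arm_command:
  motion:
    - {"offset": [-0.01,0,0],"spin": 0}
    - {"offset": [-0.008,0,0],"spin": 0}
    - {"offset": [-0.005,0,0],"spin": 0}
    - {"offset": [-0.004,0,0],"spin": 0}
    - {"offset": [-0.004,0,0],"spin": 0}

```text
time_s: 3.6
ee_pos: [454.5, 207.0, 62.2]
ee_rot: [180.0, 0.0, -175.5]
force: [-0.0, -0.4, 0.3]
gripper_width: 0.1
gripper_force: 0.0
```

```bash
python3 - <<'E'
from h import *
im,d=env.grab_frame("top"); im2,_=env.grab_frame("side")
a=cv2.resize(im[90:240,150:390],(800,500)); cv2.imwrite("pics/t2.png",a)
cv2.imwrite("pics/s2.png",cv2.resize(im2[110:290,170:410],(800,600)))
print(env.state()["force"])
E
```

```text
[0.44507623 0.08522346 0.50443191]
```

View pics/s2.png

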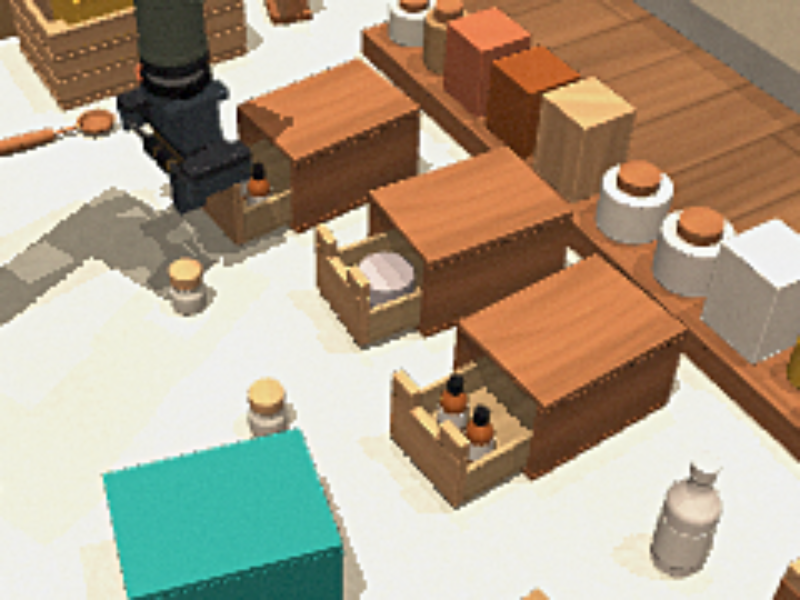

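The crop shows the gripper at (210,150) just before the left drawer's front and above its horns. The bottles are upright and the jars untouched. I'll push slowly.

Call:
arm_command:
  motion:
    - {"offset": [-0.003,0,0],"spin": 0}
    - {"offset": [-0.003,0,0],"spin": 0}
    - {"offset": [-0.003,0,0],"spin": 0}
    - {"offset": [-0.003,0,0],"spin": 0}
    - {"offset": [-0.004,0,0],"spin": 0}

```text
time_s: 4.32
ee_pos: [470.0, 208.3, 61.9]
ee_rot: [-180.0, -0.1, -175.5]
force: [-1.8, 0.2, -0.2]
gripper_width: 0.1
gripper_force: 0.7
```

Call:
arm_command:
  motion:
    - {"offset": [-0.005,0,0],"spin": 0}
    - {"offset": [-0.006,0,0],"spin": 0}
    - {"offset": [-0.006,0,0],"spin": 0}
    - {"offset": [-0.006,0,0],"spin": 0}
    - {"offset": [-0.006,0,0],"spin": 0}

```text
time_s: 4.95
ee_pos: [499.5, 210.7, 61.9]
ee_rot: [180.0, -0.0, -175.5]
force: [-2.3, 1.0, -0.8]
gripper_width: 0.5
gripper_force: 0.7
```

Call:
arm_command:
  motion:
    - {"offset": [-0.006,0,0],"spin": 0}
    - {"offset": [-0.006,0,0],"spin": 0}
    - {"offset": [-0.006,0,0],"spin": 0}
    - {"offset": [-0.005,0,0],"spin": 0}
    - {"offset": [-0.004,0,0],"spin": 0}

```text
time_s: 5.58
ee_pos: [526.4, 212.7, 61.9]
ee_rot: [180.0, 0.0, -175.5]
force: [-1.7, 0.7, -0.4]
gripper_width: 0.7
gripper_force: 0.7
```

```bash
python3 - <<'E'
from h import *
im2,_=env.grab_frame("side")
cv2.imwrite("pics/s3.png",cv2.resize(im2[110:230,180:340],(800,600)))
s=env.state();print(s["force"],s["ee_pos"])
E
```

```text
[-0.68178602  0.02771063 -0.94319896] [527.00652665 212.76877564  61.98732854]
```

View pics/s3.png

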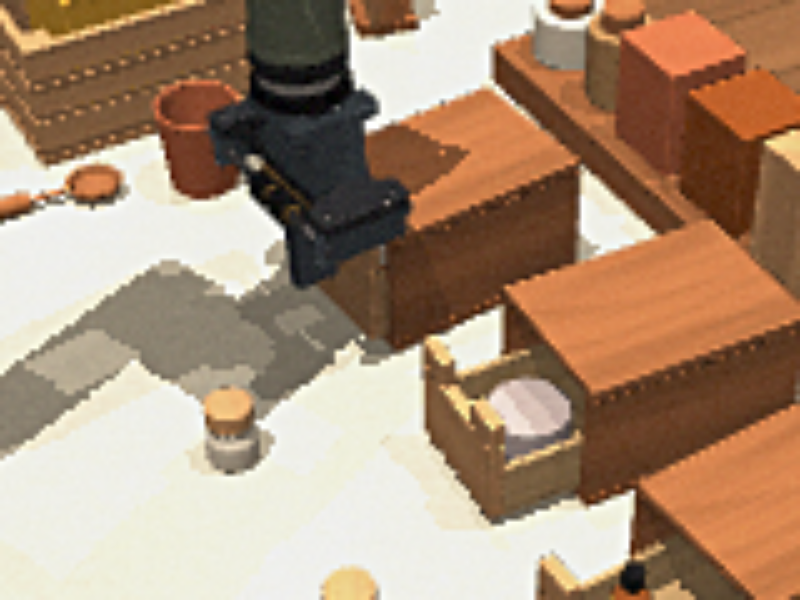

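The crop shows the left drawer nearly shut, with a short stub of its side still out at about (355,290). The gripper body clears the case. About 15 mm is left, so I'll creep to the stop.

Call:
arm_command:
  motion:
    - {"offset": [-0.003,0,0],"spin": 0}
    - {"offset": [-0.003,0,0],"spin": 0}
    - {"offset": [-0.003,0,0],"spin": 0}
    - {"offset": [-0.003,0,0],"spin": 0}

```text
time_s: 6.12
ee_pos: [538.2, 213.7, 62.0]
ee_rot: [180.0, 0.0, -175.5]
force: [-1.8, 0.6, -0.1]
gripper_width: 0.6
gripper_force: 0.6
```

Call:
arm_command:
  motion:
    - {"offset": [-0.002,0,0],"spin": 0}
    - {"offset": [-0.001,0,0],"spin": 0}
    - {"offset": [-0.001,0,0],"spin": 0}

```text
time_s: 6.5
ee_pos: [540.9, 213.9, 62.0]
ee_rot: [-180.0, -0.1, -175.5]
force: [-6.1, -1.0, 4.8]
gripper_width: 0.5
gripper_force: 3.2
```

Call:
arm_command:
  motion:
    - {"offset": [-0.001,0,0],"spin": 0}
    - {"offset": [-0.001,0,0],"spin": 0}

```text
time_s: 6.75
ee_pos: [540.8, 213.8, 62.0]
ee_rot: [-180.0, -0.4, -175.5]
force: [-12.1, -0.7, 7.9]
gripper_width: 0.6
gripper_force: 6.1
```

Call:
arm_command:
  motion:
    - {"offset": [0.005,0,0],"spin": 0}
    - {"offset": [0.015,0,0],"spin": 0}
    - {"offset": [0.025,0,0],"spin": 0}
    - {"offset": [0.03,0,0],"spin": 0}
    - {"offset": [0.025,0,-0.01],"spin": 0}

```text
time_s: 7.38
ee_pos: [442.2, 205.7, 71.4]
ee_rot: [-180.0, -0.1, -175.5]
force: [-0.9, 0.2, 0.3]
gripper_width: 0.1
gripper_force: 0.0
```

Call:
arm_command:
  motion:
    - {"offset": [0,0,-0.04],"spin": 0}
    - {"offset": [0,0,-0.04],"spin": 0}
    - {"offset": [0,0,-0.03],"spin": 0}
    - {"offset": [0.003,-0.038,0],"spin": 0.012}
    - {"offset": [0.004,-0.05,0],"spin": 0}

```text
time_s: 8.0
ee_pos: [443.6, 117.6, 182.4]
ee_rot: [180.0, 0.1, -176.0]
force: [0.5, -0.2, 0.2]
gripper_width: 0.8
gripper_force: 0.0
```

Call:
arm_command:
  motion:
    - {"offset": [0.004,-0.055,0],"spin": 0}
    - {"offset": [0.004,-0.055,0],"spin": 0}
    - {"offset": [0.004,-0.055,0],"spin": 0}
    - {"offset": [0.004,-0.055,0],"spin": 0}
    - {"offset": [0.004,-0.055,0],"spin": 0}

```text
time_s: 8.62
ee_pos: [441.6, -159.4, 182.0]
ee_rot: [-180.0, 0.1, -176.2]
force: [0.5, 0.0, -0.9]
gripper_width: 0.6
gripper_force: 0.0
```

```bash
python3 - <<'E'
from h import *
im,d=env.grab_frame("top"); im2,_=env.grab_frame("side")
a=cv2.resize(im[90:240,150:390],(800,500)); cv2.imwrite("pics/t4.png",a)
s=env.state();print(s["force"],s["ee_pos"],s["ee_rot"])
E
```

```text
[0.16670119 0.85702877 0.10253661] [ 441.8685803  -161.96259002  181.89962381] [-1.79865306e+02  6.01815365e-02 -1.76472905e+02]
```

View pics/t4.png

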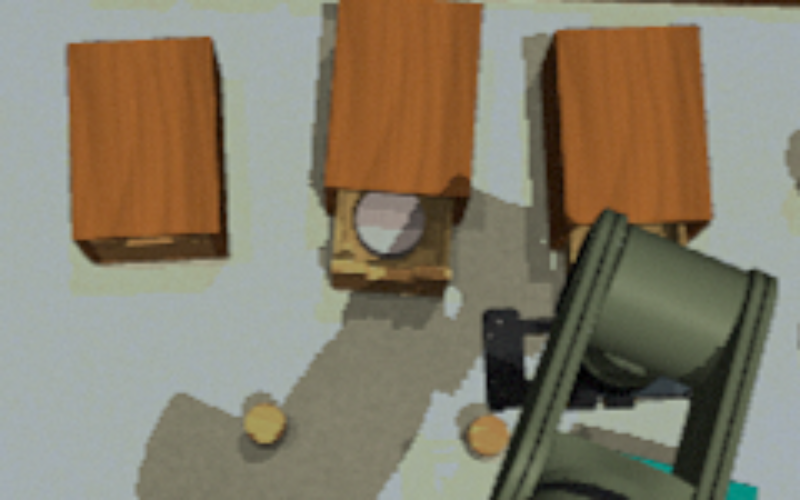

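The crop shows the left drawer flush at (150,245), the tin drawer unchanged and both jars in place. Moving on to the right drawer.

Call:
arm_command:
  motion:
    - {"offset": [0.001,-0.035,0],"spin": 0}
    - {"offset": [0.001,-0.03,0],"spin": 0}
    - {"offset": [0,0,0.03],"spin": 0}
    - {"offset": [0,0,0.04],"spin": 0}
    - {"offset": [0,0,0.03],"spin": 0}

```text
time_s: 9.35
ee_pos: [443.8, -221.4, 80.5]
ee_rot: [180.0, -0.0, -176.1]
force: [1.0, -0.3, -0.4]
gripper_width: 0.5
gripper_force: 0.0
```

Call:
arm_command:
  motion:
    - {"offset": [0,0,0.015],"spin": 0}
    - {"offset": [0,0,0.005],"spin": 0}
    - {"offset": [-0.01,0,0],"spin": 0}
    - {"offset": [-0.01,0,0],"spin": 0}
    - {"offset": [-0.006,0,0],"spin": 0}

```text
time_s: 9.98
ee_pos: [472.1, -221.3, 62.7]
ee_rot: [-179.9, 0.1, -176.1]
force: [0.3, -0.8, -0.1]
gripper_width: 0.6
gripper_force: 0.0
```

Call:
arm_command:
  motion:
    - {"offset": [-0.003,0,0],"spin": 0}
    - {"offset": [-0.003,0,0],"spin": 0}
    - {"offset": [-0.003,0,0],"spin": 0}
    - {"offset": [-0.003,0,0],"spin": 0}
    - {"offset": [-0.003,0,0],"spin": 0}

```text
time_s: 10.6
ee_pos: [485.3, -220.0, 61.9]
ee_rot: [180.0, -0.0, -176.2]
force: [-1.6, -0.3, 1.0]
gripper_width: 0.5
gripper_force: 0.6
```

Call:
arm_command:
  motion:
    - {"offset": [-0.004,0,0],"spin": 0}
    - {"offset": [-0.005,0,0],"spin": 0}
    - {"offset": [-0.006,0,0],"spin": 0}
    - {"offset": [-0.006,0,0],"spin": 0}
    - {"offset": [-0.006,0,0],"spin": 0}

```text
time_s: 11.22
ee_pos: [512.9, -218.2, 61.9]
ee_rot: [180.0, 0.0, -176.1]
force: [-0.7, 0.1, 0.8]
gripper_width: 0.3
gripper_force: 0.7
```

Call:
arm_command:
  motion:
    - {"offset": [-0.006,0,0],"spin": 0}
    - {"offset": [-0.006,0,0],"spin": 0}
    - {"offset": [-0.006,0,0],"spin": 0}
    - {"offset": [-0.005,0,0],"spin": 0}
    - {"offset": [-0.005,0,0],"spin": 0}

```text
time_s: 11.85
ee_pos: [540.6, -216.3, 61.9]
ee_rot: [-180.0, -0.0, -176.1]
force: [-0.8, -1.5, 0.0]
gripper_width: 0.6
gripper_force: 0.7
```

Call:
arm_command:
  motion:
    - {"offset": [-0.004,0,0],"spin": 0}
    - {"offset": [-0.003,0,0],"spin": 0}
    - {"offset": [-0.003,0,0],"spin": 0}
    - {"offset": [-0.003,0,0],"spin": 0}
    - {"offset": [-0.003,0,0],"spin": 0}

```text
time_s: 12.48
ee_pos: [556.4, -215.2, 61.9]
ee_rot: [180.0, -0.0, -176.2]
force: [-1.5, -1.8, -0.0]
gripper_width: 0.2
gripper_force: 0.6
```

Call:
arm_command:
  motion:
    - {"offset": [-0.002,0,0],"spin": 0}
    - {"offset": [-0.002,0,0],"spin": 0}
    - {"offset": [-0.002,0,0],"spin": 0}
    - {"offset": [-0.001,0,0],"spin": 0}
    - {"offset": [-0.001,0,0],"spin": 0}

```text
time_s: 13.1
ee_pos: [564.3, -214.7, 61.9]
ee_rot: [180.0, -0.0, -176.1]
force: [-0.7, -1.7, -0.5]
gripper_width: 1.1
gripper_force: 0.6
```

Call:
arm_command:
  motion:
    - {"offset": [-0.001,0,0],"spin": 0}
    - {"offset": [-0.001,0,0],"spin": 0}
    - {"offset": [-0.001,0,0],"spin": 0}
    - {"offset": [-0.001,0,0],"spin": 0}

```text
time_s: 13.6
ee_pos: [565.8, -214.5, 62.0]
ee_rot: [180.0, -0.3, -176.1]
force: [-10.1, -2.1, 5.3]
gripper_width: 0.5
gripper_force: 5.2
```

Stop reached at x = 565.8, close to the predicted 565. Backing out and lifting.

Call:
arm_command:
  motion:
    - {"offset": [0.005,0,0],"spin": 0}
    - {"offset": [0.015,0,0],"spin": 0}
    - {"offset": [0.03,0,0],"spin": 0}
    - {"offset": [0.035,0,0],"spin": 0}
    - {"offset": [0.03,0,-0.01],"spin": 0}

```text
time_s: 14.22
ee_pos: [451.3, -221.6, 71.5]
ee_rot: [179.9, -0.1, -176.2]
force: [0.5, -0.9, -0.1]
gripper_width: 0.4
gripper_force: 0.0
```

Call:
arm_command:
  motion:
    - {"offset": [0,0,-0.05],"spin": 0}
    - {"offset": [0,0,-0.05],"spin": 0}
    - {"offset": [0,0,-0.05],"spin": 0}
    - {"offset": [0.05,0,-0.03],"spin": 0}
    - {"offset": [0.05,0,0],"spin": 0}

```text
time_s: 14.85
ee_pos: [353.5, -229.3, 254.2]
ee_rot: [-179.8, 0.3, -176.1]
force: [-0.5, -0.1, -0.9]
gripper_width: 0.5
gripper_force: 0.0
```

```bash
python3 - <<'E'
from h import *
im,d=env.grab_frame("top"); im2,_=env.grab_frame("side")
cv2.imwrite("pics/f.png",np.hstack([cv2.resize(im[90:240,90:430],(400,176*1)),cv2.resize(im2[110:330,150:400],(400,352))[:176]]) if 0 else np.vstack([cv2.resize(im[90:240,90:430],(600,265)),cv2.resize(im2[110:250,150:410],(600,323))]))
s=env.state();print(s["force"],s["ee_pos"])
E
```

```text
[ 1.00040517 -0.33555012  0.53923144] [ 349.49699557 -227.9592509   252.41526906]
```

View pics/f.png

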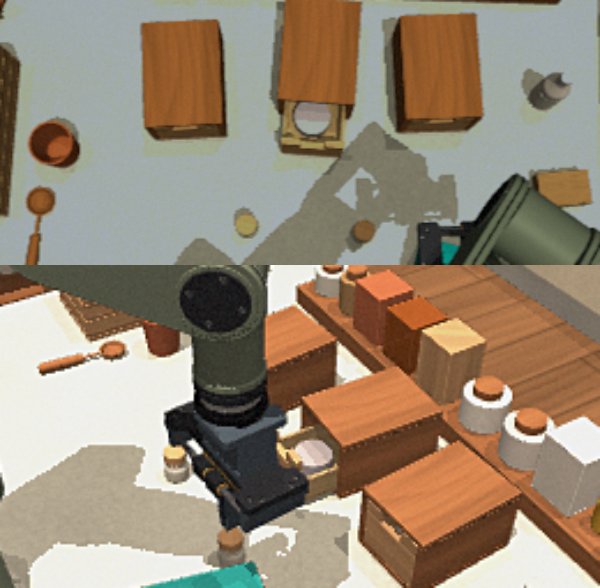

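Both bottle drawers are flush, at (185,130) and (435,125) in the top view. The tin drawer, jars, cup, spoon, lotion and soap box are unmoved, and the arm is clear.

Call:
arm_command:
  motion:
    - {"offset": [0,0,0],"spin": 0}
    - {"offset": [0,0,0],"spin": 0}

```text
time_s: 15.2
ee_pos: [354.6, -228.9, 251.7]
ee_rot: [180.0, 0.0, -176.1]
force: [0.3, -0.1, 0.3]
gripper_width: 0.3
gripper_force: 0.0
```

```bash
python3 -c "
from workcell import env
print(env.job_done())"
```

```text
the job is handed in; nothing more can be done
None
```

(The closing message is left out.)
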